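Consolidate the vial trays

TASK

Of the three white vial trays on the bench, one holds a single vial, one is just one vial short of full, and one is empty. Move the single vial into the free pocket so that it stands upright there, then set the emptied tray squarely on top of the empty tray, right side up, so that the two are stacked where the empty one stands.

Things in the scene. Friction and masses are not known exactly. Their poses are not given: they have to be found in the camera images.
- vial: The single vial to be moved: round, 26 mm across, 62 mm high, 30 g, clear with a screw cap on the top 13 mm. Origin at the centre of its underside, z up its axis. It starts upright in the -y end pocket of tray_donor, its underside 3 mm above the tray's underside, within 5 mm of the pocket centre.
- tray_donor: The tray to be emptied; it holds one vial. Loose rigid white open tray, 48 mm wide (x), 138 long (y) plus a 7 mm tab at each end, 28 high, about 150 g: a row of three 42 x 42 mm pockets, 25 deep, centres at x = 0, y = -45, 0, +45 mm; walls and floor 3 mm. Origin: centre of the flat underside, z up. Grip it across its width. x points roughly away from the robot.
- tray_filling: A tray of the same shape, origin and axes as tray_donor, with two more such vials in its middle and -y end pockets; those two are held firmly and stay with their tray. Its free pocket is the one at y = +45 mm.
- tray_empty: A tray of the same shape, origin and axes as tray_donor, with nothing in it. A tray stacked on it has its origin 28 mm above this one's.
There are look-alikes about, which are no part of the job. Of the things like the vial, leave any that is turquoise; of the rest the larger one is meant. Leave any turquoise look-alike of the tray_donor alone.

How it is judged:
On the way:
1. the single vial stands upright on the floor of the free pocket, let go (x of vial in the frame of tray_filling between -0.012 and 0.012 m and y of vial in the frame of tray_filling between 0.033 and 0.057 m and z of vial in the frame of tray_filling below 0.008 m and angle between vial's own z axis and vertical below 0.17 rad and contact force between vial and the fingers below 0.1 N), for 0.2 s.
At the end, for the whole second after the job is handed in: The vial stands upright (10 deg) on the floor of the free pocket; the emptied tray lies right side up on the empty one, centred within 15 mm, parallel within 10 deg (either way round); the lower trays are flat on the bench, the empty one within 60 mm of its start; all at rest (x of vial in the frame of tray_filling between -0.012 and 0.012 m and y of vial in the frame of tray_filling between 0.033 and 0.057 m and z of vial in the frame of tray_filling below 0.008 m and angle between vial's own z axis and vertical below 0.17 rad and horizontal distance between tray_donor and tray_empty below 0.015 m and angle between the y axis of tray_donor and the y axis of tray_empty, either way round below 0.18 rad and z of tray_donor in the frame of tray_empty between 0.024 and 0.032 m and angle between each of tray_donor, tray_empty, tray_filling's own z axis and vertical below 0.1 rad and height (world z) of tray_empty between -0.006 and 0.006 m and height (world z) of tray_filling between -0.006 and 0.006 m and distance of tray_empty from where it was at the start of the episode below 0.06 m and linear speed of each of tray_donor, vial below 0.02 m/s); the robot touches nothing.
It fails at once if the vial is tipped over (beyond 45 degrees) (angle between vial's own z axis and vertical above 0.785 rad).
It also fails if it takes over 58 s, if anything falls off the work surface, if the arm or the gripper's body presses on something with over 40 N, if the wrist force passes 120 N, or if a joint passes its speed limit or range.

ROBOT

A 6-joint arm with a two-finger parallel gripper is mounted at the origin on a cart in front of the work surface, level with it; the furniture and walls round the work are solid. World frame = base frame: x ahead of the robot, y to its left, z up, the work surface at z = 0. Lengths are in m, angles in rad, forces in N, time in s.
With the tool pointing down it reaches from about 0.25 to 0.775 m from the base axis. Payload 4 kg.
Tool frame: the origin (TCP) lies on the centre line of the jaws, within the pads' length; the fingertips stand 8 mm ahead of it and the grasp point (between the pads) lies 11 mm behind it; y points along the fingers, x is the direction in which the jaws open and shut, and the axes are right-handed (so a half turn about y gives the same grasp; the last joint's range is limited). The gripper opens to 94 mm and grips with 3 to 60 N. Pads are 16 mm wide; open, the fingers measure 119 mm over their backs; the gripper's body (75 mm by 177 mm) begins 78 mm behind the grasp point.
Start: joints at [-1.249, 0.087, 1.371, -0, 1.684, -0.103], TCP at [0.227, -0.501, 0.214] pointing down, gripper open.
Joint ranges: [-3.1, 3.1], [-0.76, 2.03], [0.27, 2.55], [-1.08, 4.22], [0.17, 2.65], [-2.57, 2.57]. Speed limits (rad/s): [2.79, 2.79, 3.14, 3.14, 3.14, 3.14].

INTERFACE

Orientations are given as [roll, pitch, yaw] about the fixed x, y, z axes, in that order (R = Rz(yaw) Ry(pitch) Rx(roll)).
In Python, from bench import robot gives the robot as it stands.
- The arm moves only by the tool step_arm, never from a script. Its argument "commands" is a list of rows, each an object with "xyz": the shift along the world's x, y, z in m, a list of three; "twist": the turn, a rotation vector about the world's x, y, z in degrees, a list of three. In form: [{"xyz": [tx, ty, tz], "twist": [ax, ay, az]}, ...]. A call has 1 to 12 rows; each row is the pose to reach, as a shift and turn from the pose commanded when the call began; what a row does not reach only later rows make up. A row lasts 1/12 s, in which the tool goes at most 41.7 mm and 7.16 degrees, less where a joint would pass 70% of its speed; a pose out of reach is approached as far as the arm can. A call with a gripper value outside its range is refused whole. "fingers" is the closure in counts, from 0 (fully open) to 255 (shut), set as the call begins (left out, the last holds). The fingers move at their own pace and stop on an object; the grip force is fixed at half the most. Time passes only in rows, so rows that repeat a pose let the fingers close. It gives the time, the measured TCP pose, the force and the opening at its end, in the units of the state.
- robot.get_obs(): the state, without advancing time (a new reading comes with each control period).
- robot.snapshot(name): name is "scene" or "top"; returns (picture, depth): 480x640x3 uint8, red, green, blue; 480x640 float32, m along the optical axis (not along the pixel's ray), 0 where there is no reading.
- robot.camera_info(name): a dict with "fx", "fy", "cx", "cy" (pixels), "R" (3x3) and "t" (3): a world point X has camera coordinates R X + t. Camera axes: x right, y down, z forward; pixel columns grow to the right and rows downward; lengths in m; the calibration is good to about 2 mm. A picture is of the moment at which its call begins. camera_info takes no time and is no camera call.
- robot.close_job(): hands the job in, once; it reports no verdict.
The state is a dict: "time": time; "joint_positions": joint angles; "qvel": joint speeds; "joint_torque": joint torques, N m; "tool_pos": TCP position; "ee_rot": TCP orientation; "wrist_force": force on the tool from outside, world axes, zero at the start; "wrist_torque": the same for the moment, N m; "width": finger opening in m.
Only numpy, scipy, OpenCV 4.12 (cv2) and the standard library are available. Lean on these libraries where they do the work, as an engineer would, in place of code of your own. Each camera call takes 0.05 s, during which the arm holds its last target.

## Working session

There is one attempt and no reset: what is moved stays moved. The work goes in short steps, Python scripts to look and compute and a tool call to move; the robot and the scene stay as the last step left them, time stands still between calls to the robot, and variables do not carry over. Pictures are saved under pics/ and viewed, and the job is handed in when it is done.

Besides the shell and the picture viewer there is one more tool, called after "Request:" by a JSON object that holds its "fn" and its "kwargs". step_arm: Moves the arm, as the interface text tells. Its arguments: {"type":"object","properties":{"commands":{"type":"array"},"fingers":{"type":"number"}},"required":["commands"]}

```bash
mkdir -p pics; ls
python3 - <<'E'
from bench import robot
import cv2,numpy as np,pickle
d={}
for n in("top","scene"):
    p,z=robot.snapshot(n); cv2.imwrite(f"pics/{n}0.png",p[:,:,::-1]); d[n]=(p,z,robot.camera_info(n)); print(n,d[n][2])
pickle.dump(d,open("s0.pkl","wb"))
print(robot.get_obs())
E
```

```text
pics
top {'fx': 475.38610542873954, 'fy': 475.38610542873954, 'cx': 321.00027117911196, 'cy': 244.0894553283923, 'R': array([[-0.0048625 , -0.99996364,  0.00700552],
       [-0.98346802,  0.00351391, -0.18104779],
       [ 0.18101659, -0.00777005, -0.98344935]]), 't': array([-0.05876815,  0.48128677,  1.00763716])}
scene {'fx': 482.2121164725212, 'fy': 482.2121164725212, 'cx': 311.38713052428255, 'cy': 250.63159282067213, 'R': array([[ 0.73407829, -0.67883559, -0.01764388],
       [-0.2621569 , -0.25933115, -0.92952736],
       [ 0.62642065,  0.68697132, -0.3683308 ]]), 't': array([-0.39443659,  0.1664387 ,  0.71224956])}
{'time': 0.1, 'joint_positions': array([-1.24912331e+00,  8.78997665e-02,  1.37209165e+00, -7.22004195e-06,
        1.68357868e+00, -1.03136170e-01]), 'qvel': array([ 1.78387218e-04, -1.09561353e-03, -2.90461956e-03, -3.35793429e-03,
       -9.80417545e-05,  1.80342183e-03]), 'joint_torque': array([ 1.69767318e-03, -3.41253948e+01, -3.03299832e+01,  7.20144762e-02,
        3.04495264e-02, -8.41799420e-05]), 'tool_pos': array([ 0.22650721, -0.50067851,  0.21241681]), 'ee_rot': array([-1.57059988,  0.00196767, -1.14598775]), 'wrist_force': array([ 0.01958791, -0.9036851 ,  0.41379133]), 'wrist_torque': array([0.02908939, 0.03408011, 0.03141739]), 'width': 0.09376959446344615}
```

View pics/top0.png

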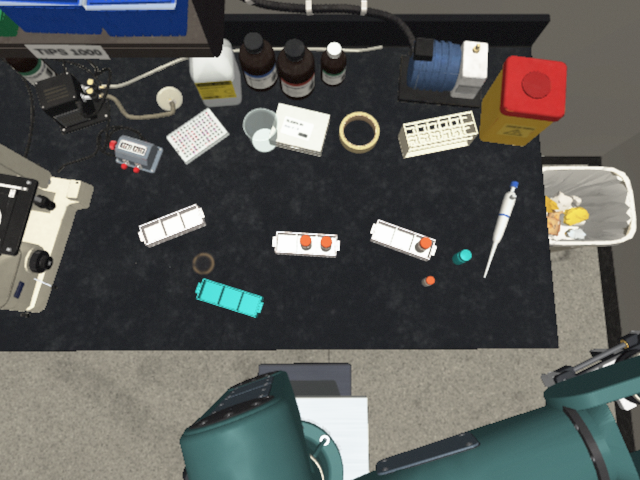

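View pics/scene0.png

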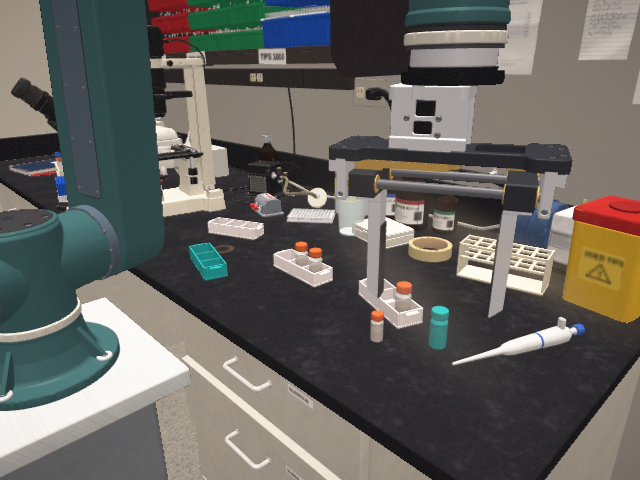

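```bash
cat > h.py <<'E'
import numpy as np,cv2
def pix2w(ci,u,v,z):
    R=np.array(ci['R']);t=np.array(ci['t'])
    d=R.T@np.array([(u-ci['cx'])/ci['fx'],(v-ci['cy'])/ci['fy'],1.]); c=-R.T@t
    return c+d*(z-c[2])/d[2]
def cloud(ci,z):
    v,u=np.mgrid[:480,:640]; R=np.array(ci['R']);t=np.array(ci['t'])
    P=np.stack([(u-ci['cx'])/ci['fx']*z,(v-ci['cy'])/ci['fy']*z,z],-1)-t
    return P@R
E
python3 - <<'E'
import pickle,cv2,numpy as np
from h import *
p,z,ci=pickle.load(open("s0.pkl","rb"))["top"]
cv2.imwrite("pics/cropA.png",cv2.resize(p[195:300,260:480,::-1],None,fx=3.6,fy=3.6,interpolation=cv2.INTER_CUBIC))
cv2.imwrite("pics/cropB.png",cv2.resize(p[195:260,125:220,::-1],None,fx=8,fy=8,interpolation=cv2.INTER_CUBIC))
X=cloud(ci,z)
for n,(u0,v0,u1,v1) in dict(donor=(365,215,440,265),fill=(268,225,345,262),empty=(135,200,210,250)).items():
    W=X[v0:v1,u0:u1].reshape(-1,3); c=p[v0:v1,u0:u1].reshape(-1,3).astype(int)
    m=(z[v0:v1,u0:u1].ravel()>0)&(W[:,2]>.02)&(W[:,2]<.033)&(c.min(1)>140)
    r=cv2.minAreaRect(W[m][:,:2].astype(np.float32)*1000); print(n,m.sum(),r,np.median(W[m][:,2]))
    # colour mask, rim plane
    mm=(p[v0:v1,u0:u1].min(2)>130).astype(np.uint8)
    ys,xs=np.nonzero(mm); 
    Q=np.array([pix2w(ci,a+u0,b+v0,.028)[:2]*1000 for a,b in zip(xs,ys)],np.float32); print('  col',cv2.minAreaRect(Q))
for n,(u0,v0,u1,v1) in dict(vd=(415,232,437,256),v1=(298,232,313,252),v2=(319,232,334,252),small=(420,272,438,290)).items():
    W=X[v0:v1,u0:u1].reshape(-1,3); c=p[v0:v1,u0:u1].reshape(-1,3).astype(int)
    m=(W[:,2]>(.05 if n!='small' else .03))&(c[:,0]>1.6*c[:,2]); print(n,m.sum(),W[m].mean(0),W[m].min(0),W[m].max(0))
    t=m&(W[:,2]>W[m][:,2].max()-.004); print('   top',t.sum(),W[t].mean(0), (W[t].min(0)+W[t].max(0))/2)
E
```

```text
donor 359 ((494.8092346191406, -247.33033752441406), (150.84837341308594, 49.54230880737305), 69.43175506591797) 0.0268683097959011
  col ((492.63446044921875, -245.28128051757812), (152.97900390625, 55.27117156982422), 69.4901351928711)
fill 353 ((485.4836120605469, -26.978355407714844), (150.1922149658203, 48.25596618652344), 86.13101196289062) 0.02743312399995576
  col ((485.4022521972656, -25.946495056152344), (152.16087341308594, 52.719139099121094), 86.36714935302734)
empty 344 ((531.0339965820312, 277.32861328125), (49.9012336730957, 151.184326171875), 21.615549087524414) 0.02701138511692511
  col ((528.71923828125, 276.7248840332031), (56.84812545776367, 152.55670166015625), 22.03214454650879)
vd 105 [ 0.47912266 -0.2873837   0.06459601] [ 0.46743619 -0.30058434  0.05831484] [ 0.4902777  -0.27571548  0.06964507]
   top 35 [ 0.47987543 -0.28659108  0.06699301] [ 0.47830789 -0.28813788  0.06767113]
v1 101 [ 0.48546106 -0.02650786  0.06507016] [ 0.47343561 -0.03683996  0.06125818] [ 0.49759791 -0.01507949  0.06886434]
   top 55 [ 0.48547169 -0.02657604  0.06643626] [ 0.48602558 -0.02597798  0.06686515]
v2 103 [ 0.48063289 -0.07103196  0.07466644] [ 0.29064535 -0.0823997   0.0551047 ] [ 0.49514349 -0.05262783  1.07850771]
   top 1 [ 0.29064535 -0.05262783  1.07850771] [ 0.29064535 -0.05262783  1.07850771]
small 65 [ 0.39993355 -0.2983306   0.04582632] [ 0.39134819 -0.3068404   0.03196916] [ 0.40905284 -0.28986715  0.04996648]
   top 37 [ 0.39946679 -0.29973296  0.04766523] [ 0.40005738 -0.29892571  0.0480051 ]
```

View pics/cropA.png

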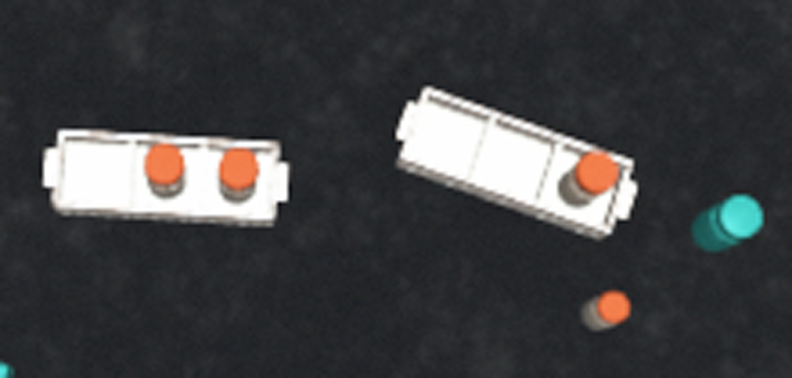

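View pics/cropB.png

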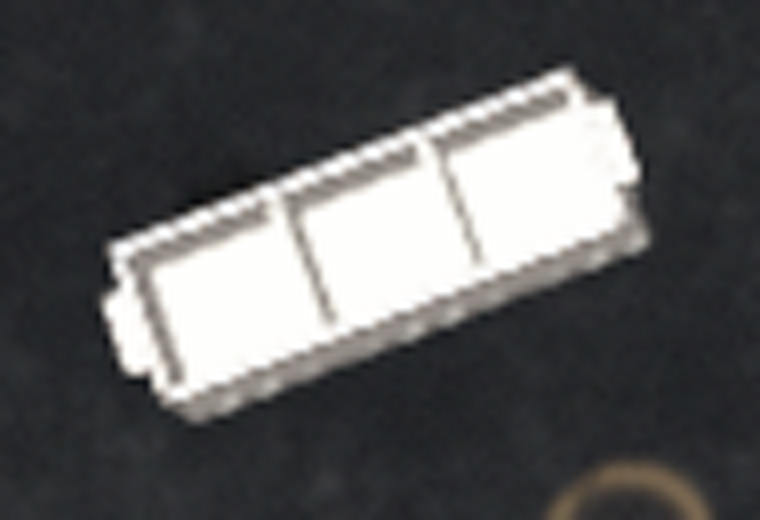

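Candidates in the top view:
- **Vials:** the orange-capped vial in the tray at (425,243), a smaller orange-capped one at (428,281), and a turquoise one at (462,257). The crop shows the (425,243) vial is the larger non-turquoise one and stands in the tray's -y pocket, so it is the vial meant.
- **Trays:** the donor is the white tray at (403,240), filling is at (306,244) with its free pocket at (285,244), and empty is at (172,226). The turquoise tray at (230,297) is left alone.

First I move above the vial, with the jaws along the donor's x axis.

Request:
{"fn": "step_arm", "kwargs": {"commands": [{"xyz":[0.03,0.02,0],"twist":[0,0,5]},{"xyz":[0.06,0.05,0],"twist":[0,0,10]},{"xyz":[0.09,0.075,0],"twist":[0,0,15]},{"xyz":[0.12,0.1,0],"twist":[0,0,20]},{"xyz":[0.15,0.125,-0.01],"twist":[0,0,26]},{"xyz":[0.18,0.15,-0.02],"twist":[0,0,32]},{"xyz":[0.21,0.175,-0.03],"twist":[0,0,38]},{"xyz":[0.235,0.197,-0.04],"twist":[0,0,43]},{"xyz":[0.252,0.213,-0.05],"twist":[0,0,45]},{"xyz":[0.252,0.213,-0.05],"twist":[0,0,45]},{"xyz":[0.252,0.213,-0.05],"twist":[0,0,45]}]}}

```text
time: 1.02
tool_pos: [0.4786, -0.2869, 0.162]
ee_rot: [-1.57, 0.003, -0.358]
wrist_force: [-0.2, -1.5, 0.7]
width: 0.0941
```

Request:
{"fn": "step_arm", "kwargs": {"commands": [{"xyz":[0,0,-0.02],"twist":[0,0,0]},{"xyz":[0,0,-0.045],"twist":[0,0,0]},{"xyz":[0,0,-0.07],"twist":[0,0,0]},{"xyz":[0,0,-0.09],"twist":[0,0,0]},{"xyz":[0,0,-0.105],"twist":[0,0,0]},{"xyz":[0,0,-0.115],"twist":[0,0,0]},{"xyz":[0,0,-0.119],"twist":[0,0,0]},{"xyz":[0,0,-0.119],"twist":[0,0,0]}]}}

```text
time: 1.68
tool_pos: [0.4778, -0.2887, 0.044]
ee_rot: [-1.571, 0.001, -0.362]
wrist_force: [-0.2, 0.1, 0.4]
width: 0.0937
```

Run:
```python
from bench import robot
import cv2
p,z=robot.snapshot("scene"); cv2.imwrite("pics/s1.png",cv2.resize(p[240:360,300:520,::-1],None,fx=3.6,fy=3.6,interpolation=cv2.INTER_CUBIC)); print(robot.get_obs()['tool_pos'])
```

```text
[ 0.47856094 -0.28894155  0.04508696]
```

View pics/s1.png

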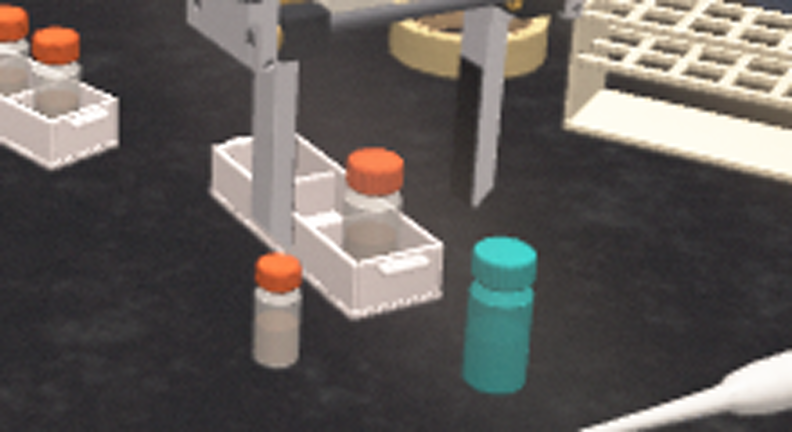

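The crop shows the jaws either side of the vial's cap at about (375,175), clear of the tray walls. I'll close them.

Request:
{"fn": "step_arm", "kwargs": {"commands": [{"xyz":[0,0,-0.002],"twist":[0,0,0]},{"xyz":[0,0,-0.002],"twist":[0,0,0]},{"xyz":[0,0,-0.002],"twist":[0,0,0]},{"xyz":[0,0,-0.002],"twist":[0,0,0]},{"xyz":[0,0,-0.002],"twist":[0,0,0]},{"xyz":[0,0,-0.002],"twist":[0,0,0]},{"xyz":[0,0,-0.002],"twist":[0,0,0]},{"xyz":[0,0,-0.002],"twist":[0,0,0]},{"xyz":[0,0,-0.002],"twist":[0,0,0]},{"xyz":[0,0,-0.002],"twist":[0,0,0]}], "fingers": 255}}

```text
time: 2.57
tool_pos: [0.4787, -0.2881, 0.0425]
ee_rot: [-1.571, -0.0, -0.361]
wrist_force: [-0.6, -0.4, 0.4]
width: 0.0305
```

Request:
{"fn": "step_arm", "kwargs": {"commands": [{"xyz":[0,0,0],"twist":[0,0,0]},{"xyz":[0,0,0],"twist":[0,0,0]},{"xyz":[0,0,0],"twist":[0,0,0]},{"xyz":[0,0,0],"twist":[0,0,0]}]}}

```text
time: 2.9
tool_pos: [0.4786, -0.2881, 0.0424]
ee_rot: [-1.571, 0.0, -0.361]
wrist_force: [-0.1, -0.4, 0.6]
width: 0.0254
```

Request:
{"fn": "step_arm", "kwargs": {"commands": [{"xyz":[0,0,0.01],"twist":[0,0,0]},{"xyz":[0,0,0.025],"twist":[0,0,0]},{"xyz":[0,0,0.045],"twist":[0,0,0]},{"xyz":[0,0,0.065],"twist":[0,0,0]},{"xyz":[0,0,0.08],"twist":[0,0,0]},{"xyz":[0,0,0.09],"twist":[0,0,0]},{"xyz":[0,0,0.09],"twist":[0,0,0]}]}}

```text
time: 3.48
tool_pos: [0.4801, -0.2892, 0.1361]
ee_rot: [-1.572, -0.006, -0.361]
wrist_force: [0.4, -0.3, 0.1]
width: 0.0258
```

Run:
```python
from bench import robot
import cv2
p,z=robot.snapshot("scene"); cv2.imwrite("pics/s2.png",cv2.resize(p[180:350,300:520,::-1],None,fx=3.5,fy=3.5,interpolation=cv2.INTER_CUBIC)); print(robot.get_obs())
```

```text
{'time': 3.5333, 'joint_positions': array([-6.43320791e-01,  1.34555613e-01,  1.47650247e+00,  4.28564579e-05,
        1.52724227e+00, -2.82726178e-01]), 'qvel': array([-0.00037407,  0.02315432,  0.0447722 ,  0.00012824, -0.00898134,
       -0.0006621 ]), 'joint_torque': array([ 1.61897158e-02, -3.62164772e+01, -3.03587115e+01,  7.05716223e-02,
        6.98139542e-02,  2.60738334e-04]), 'tool_pos': array([ 0.47938333, -0.28864368,  0.13417258]), 'ee_rot': array([-1.57167368, -0.00317354, -0.36059502]), 'wrist_force': array([ 0.41414577, -0.22710097, -0.40093558]), 'wrist_torque': array([-0.02627827, -0.04292313, -0.00202956]), 'width': 0.025617118285116036}
```

View pics/s2.png

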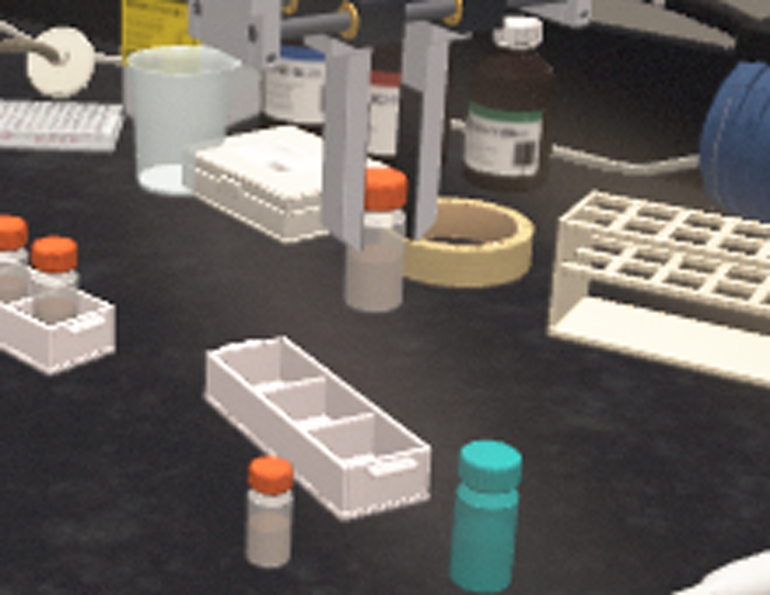

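The vial is held upright and clear of the trays. Next I carry it over the free pocket.

Request:
{"fn": "step_arm", "kwargs": {"commands": [{"xyz":[0,0.01,0],"twist":[0,0,1]},{"xyz":[0.001,0.03,0],"twist":[0,0,3]},{"xyz":[0.002,0.06,0],"twist":[0,0,5]},{"xyz":[0.003,0.095,0],"twist":[0,0,7]},{"xyz":[0.004,0.13,0],"twist":[0,0,9]},{"xyz":[0.005,0.165,0],"twist":[0,0,11]},{"xyz":[0.006,0.2,0],"twist":[0,0,13]},{"xyz":[0.007,0.235,0],"twist":[0,0,15]},{"xyz":[0.008,0.265,0],"twist":[0,0,16]},{"xyz":[0.009,0.29,0],"twist":[0,0,16.8]},{"xyz":[0.009,0.302,0],"twist":[0,0,16.8]},{"xyz":[0.009,0.306,0],"twist":[0,0,16.8]}]}}

```text
time: 4.53
tool_pos: [0.4865, 0.02, 0.1312]
ee_rot: [-1.57, 0.003, -0.064]
wrist_force: [-0.2, 0.1, 0.2]
width: 0.0259
```

Request:
{"fn": "step_arm", "kwargs": {"commands": [{"xyz":[0,0,0],"twist":[0,0,0]},{"xyz":[0,0,0],"twist":[0,0,0]},{"xyz":[0,0,0],"twist":[0,0,0]}]}}

```text
time: 4.78
tool_pos: [0.4876, 0.0166, 0.1322]
ee_rot: [-1.571, 0.0, -0.069]
wrist_force: [-0.3, 0.7, 0.1]
width: 0.0259
```

Run:
```python
from bench import robot
import cv2
p,z=robot.snapshot("scene"); cv2.imwrite("pics/s3.png",cv2.resize(p[160:320,200:420,::-1],None,fx=3.5,fy=3.5,interpolation=cv2.INTER_CUBIC)); o=robot.get_obs();print(o['tool_pos'],o['ee_rot'])
```

```text
[0.48767051 0.01659838 0.13229965] [-1.57124923e+00  2.58628934e-04 -6.93191067e-02]
```

View pics/s3.png

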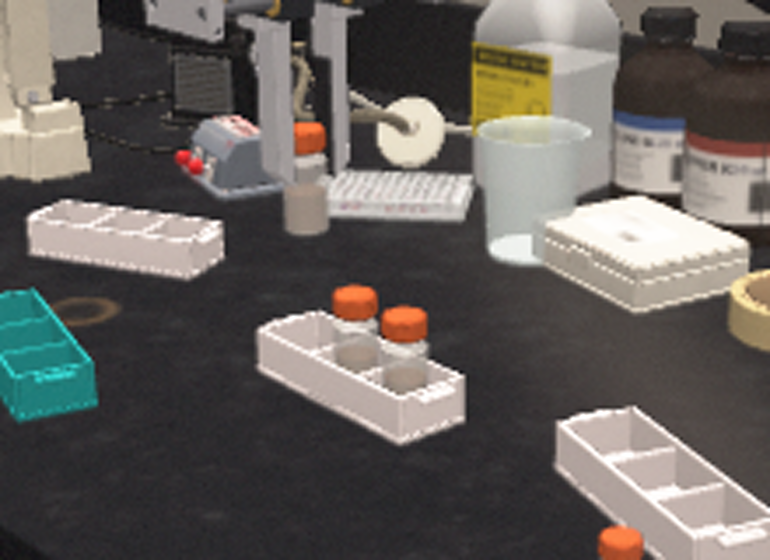

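Request:
{"fn": "step_arm", "kwargs": {"commands": [{"xyz":[0.001,0.0015,-0.01],"twist":[0,0,0]},{"xyz":[0.001,0.0015,-0.025],"twist":[0,0,0]},{"xyz":[0.001,0.0015,-0.04],"twist":[0,0,0]},{"xyz":[0.001,0.0015,-0.055],"twist":[0,0,0]},{"xyz":[0.001,0.0015,-0.067],"twist":[0,0,0]},{"xyz":[0.001,0.0015,-0.076],"twist":[0,0,0]},{"xyz":[0.001,0.0015,-0.082],"twist":[0,0,0]},{"xyz":[0.001,0.0015,-0.085],"twist":[0,0,0]},{"xyz":[0.001,0.0015,-0.087],"twist":[0,0,0]},{"xyz":[0.001,0.0015,-0.087],"twist":[0,0,0]},{"xyz":[0.001,0.0015,-0.087],"twist":[0,0,0]}]}}

```text
time: 5.75
tool_pos: [0.4892, 0.0193, 0.0461]
ee_rot: [-1.571, -0.001, -0.067]
wrist_force: [-0.3, 0.1, -0.5]
width: 0.0259
```

Run:
```python
from bench import robot
import cv2
p,z=robot.snapshot("scene"); cv2.imwrite("pics/s4.png",cv2.resize(p[200:320,230:380,::-1],None,fx=5,fy=5,interpolation=cv2.INTER_CUBIC)); o=robot.get_obs();print(o['tool_pos'],o['ee_rot'],o['wrist_force'])
```

```text
[0.48927587 0.01933901 0.0462563 ] [-1.57079659 -0.00162671 -0.06738091] [-0.32570626 -0.56156366 -1.21190752]
```

View pics/s4.png

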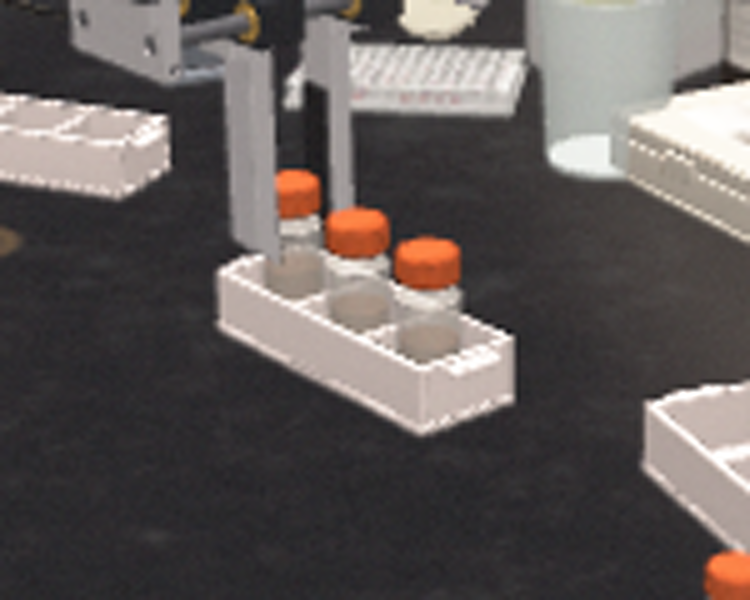

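The vial is in the free pocket, about 3 mm above the floor. I'll lower it and release.

Request:
{"fn": "step_arm", "kwargs": {"commands": [{"xyz":[0,0,-0.001],"twist":[0,0,0]},{"xyz":[0,0,-0.002],"twist":[0,0,0]},{"xyz":[0,0,-0.003],"twist":[0,0,0]},{"xyz":[0,0,-0.0035],"twist":[0,0,0]},{"xyz":[0,0,-0.0035],"twist":[0,0,0]},{"xyz":[0,0,-0.0035],"twist":[0,0,0]}]}}

```text
time: 6.3
tool_pos: [0.4888, 0.0194, 0.0423]
ee_rot: [-1.571, -0.0, -0.067]
wrist_force: [-0.3, -0.2, 2.5]
width: 0.0259
```

Request:
{"fn": "step_arm", "kwargs": {"commands": [{"xyz":[0,0,0],"twist":[0,0,0]},{"xyz":[0,0,0],"twist":[0,0,0]},{"xyz":[0,0,0],"twist":[0,0,0]},{"xyz":[0,0,0],"twist":[0,0,0]},{"xyz":[0,0,0],"twist":[0,0,0]},{"xyz":[0,0,0],"twist":[0,0,0]},{"xyz":[0,0,0],"twist":[0,0,0]},{"xyz":[0,0,0],"twist":[0,0,0]}], "fingers": 0}}

```text
time: 6.97
tool_pos: [0.4887, 0.0194, 0.042]
ee_rot: [-1.571, -0.0, -0.067]
wrist_force: [-0.1, 0.4, -0.1]
width: 0.0757
```

Request:
{"fn": "step_arm", "kwargs": {"commands": [{"xyz":[0,0,0.015],"twist":[0,0,0]},{"xyz":[0,0,0.04],"twist":[0,0,0]},{"xyz":[0,0,0.07],"twist":[0,0,0]},{"xyz":[0,0,0.09],"twist":[0,0,0]},{"xyz":[0,0,0.1],"twist":[0,0,0]},{"xyz":[0,0,0.1],"twist":[0,0,0]}]}}

```text
time: 7.47
tool_pos: [0.4904, 0.0192, 0.1449]
ee_rot: [-1.571, -0.006, -0.067]
wrist_force: [0.2, -0.0, -0.2]
width: 0.0942
```

Run:
```python
from bench import robot
import cv2,pickle
p,z=robot.snapshot("scene"); cv2.imwrite("pics/s5.png",cv2.resize(p[200:350,230:430,::-1],None,fx=4,fy=4,interpolation=cv2.INTER_CUBIC)); o=robot.get_obs();print(o['tool_pos'],o['ee_rot'],o['wrist_force'],o['width'])
p,z=robot.snapshot("top"); cv2.imwrite("pics/t5.png",p[:,:,::-1])
pickle.dump((p,z),open("t5.pkl","wb"))
```

```text
[0.48928155 0.01931821 0.14277083] [-1.57084351 -0.00232694 -0.06739658] [0.39609697 0.16536692 1.14418332] 0.09406210293684365
```

View pics/s5.png

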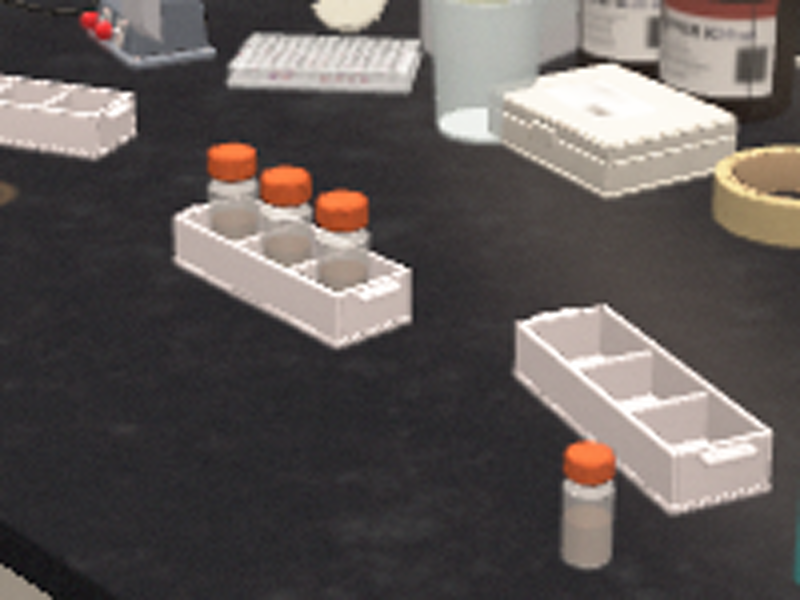

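View pics/t5.png

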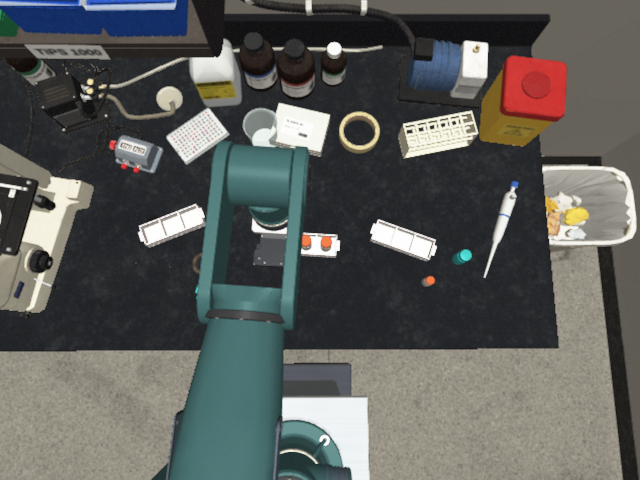

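The vial stands upright in the free pocket. The donor tray is now unobstructed, so I'll remeasure it together with the empty tray.

Run:
```python
import pickle,cv2,numpy as np
from h import *
from scipy.optimize import minimize
_,_,ci=pickle.load(open("s0.pkl","rb"))["top"]
p,z=pickle.load(open("t5.pkl","rb"))
X=cloud(ci,z)
R=np.array(ci['R']);t=np.array(ci['t'])
def proj(P): c=P@R.T+t; return np.stack([c[:,0]/c[:,2]*ci['fx']+ci['cx'],c[:,1]/c[:,2]*ci['fy']+ci['cy']],1)
def sil(x,y,a):
    M=np.zeros((480*4,640*4),np.uint8)
    c,s=np.cos(a),np.sin(a)
    for (w,l,z0,z1) in ((.024,.069,0,.028),):
        P=np.array([[i*w,j*l,k] for i in(-1,1) for j in(-1,1) for k in(z0,z1)])
        Q=np.c_[c*P[:,0]-s*P[:,1]+x,s*P[:,0]+c*P[:,1]+y,P[:,2]]
        h=cv2.convexHull(((proj(Q)+.5)*4).astype(np.float32)); cv2.fillConvexPoly(M,h.astype(np.int32),255)
    return cv2.resize(M,(640,480),interpolation=cv2.INTER_AREA)/255.
for n,(u0,v0,u1,v1),g in (('donor',(360,210,445,270),(.4945,-.2475,-.36)),('empty',(130,195,215,255),(.531,.277,.377))):
    W=X[v0:v1,u0:u1].reshape(-1,3); m=(W[:,2]>.02)&(W[:,2]<.033)&(p[v0:v1,u0:u1].reshape(-1,3).min(1)>140)
    print(n,cv2.minAreaRect(W[m][:,:2].astype(np.float32)*1000))
    m=(p[v0:v1,u0:u1].min(2)>90).astype(float)
    f=lambda q:np.abs(sil(q[0]/100,q[1]/100,q[2]/10)[v0:v1,u0:u1]-m).sum()
    r=minimize(f,[g[0]*100,g[1]*100,g[2]*10],method='Nelder-Mead',options=dict(initial_simplex=[[g[0]*100+a,g[1]*100+b,g[2]*10+c] for a,b,c in((0,0,0),(.5,0,0),(0,.5,0),(0,0,.5))]))
    print(r.x/[100,100,10],np.degrees(r.x[2]/10),r.fun)
# tall things near the empty tray
near=(abs(X[:,:,0]-.53)<.2)&(abs(X[:,:,1]-.28)<.2)&(X[:,:,2]>.08)&(z>0)
vv,uu=np.nonzero(near); print(len(vv)); 
q=X[near]; s=uu<200; print(q[s].min(0) if s.any() else None, q[s].max(0) if s.any() else None)
```

```text
donor ((494.50177001953125, -246.9171905517578), (150.22015380859375, 49.355857849121094), 69.71232604980469)
[ 0.49564665 -0.24675374 -0.35412164] -20.289675193381377 113.68627450980392
empty ((530.7628784179688, 277.5704345703125), (50.04137420654297, 152.56373596191406), 21.69818687438965)
[0.5317794  0.27897056 0.38035619] 21.792804602777863 147.14901960784312
11867
[0.33039262 0.08341194 0.40011467] [0.7299942  0.43654511 0.54761953]
```

Request:
{"fn": "step_arm", "kwargs": {"commands": [{"xyz":[0,-0.02,0],"twist":[0,0,-2]},{"xyz":[0.001,-0.05,0],"twist":[0,0,-4]},{"xyz":[0.002,-0.085,0],"twist":[0,0,-6]},{"xyz":[0.003,-0.12,0],"twist":[0,0,-8]},{"xyz":[0.004,-0.155,0],"twist":[0,0,-10]},{"xyz":[0.005,-0.19,-0.01],"twist":[0,0,-12]},{"xyz":[0.006,-0.22,-0.02],"twist":[0,0,-14]},{"xyz":[0.006,-0.245,-0.035],"twist":[0,0,-16]},{"xyz":[0.006,-0.26,-0.05],"twist":[0,0,-16.4]},{"xyz":[0.006,-0.2665,-0.065],"twist":[0,0,-16.4]},{"xyz":[0.006,-0.2665,-0.08],"twist":[0,0,-16.4]},{"xyz":[0.006,-0.2665,-0.08],"twist":[0,0,-16.4]}]}}

```text
time: 8.57
tool_pos: [0.4908, -0.2456, 0.0555]
ee_rot: [-1.568, 0.012, -0.355]
wrist_force: [-0.5, 0.1, -0.3]
width: 0.0938
```

Request:
{"fn": "step_arm", "kwargs": {"commands": [{"xyz":[0,0,0],"twist":[0,0,0]},{"xyz":[0,0,0],"twist":[0,0,0]}]}}

```text
time: 8.73
tool_pos: [0.4944, -0.2467, 0.0615]
ee_rot: [-1.57, 0.001, -0.353]
wrist_force: [0.2, -0.7, 0.7]
width: 0.0938
```

Aligned. I'll go down from 0.062 to about 0.013.

Request:
{"fn": "step_arm", "kwargs": {"commands": [{"xyz":[0,0,-0.01],"twist":[0,0,0]},{"xyz":[0,0,-0.02],"twist":[0,0,0]},{"xyz":[0,0,-0.03],"twist":[0,0,0]},{"xyz":[0,0,-0.038],"twist":[0,0,0]},{"xyz":[0,0,-0.043],"twist":[0,0,0]},{"xyz":[0,0,-0.047],"twist":[0,0,0]},{"xyz":[0,0,-0.048],"twist":[0,0,0]},{"xyz":[0,0,-0.048],"twist":[0,0,0]},{"xyz":[0,0,-0.048],"twist":[0,0,0]}]}}

```text
time: 9.48
tool_pos: [0.495, -0.2473, 0.0144]
ee_rot: [-1.571, -0.001, -0.354]
wrist_force: [0.4, -1.2, -0.6]
width: 0.0937
```

Run:
```python
from bench import robot
import cv2
p,z=robot.snapshot("scene"); cv2.imwrite("pics/s6.png",cv2.resize(p[220:360,300:500,::-1],None,fx=4,fy=4,interpolation=cv2.INTER_CUBIC)); o=robot.get_obs();print(o['tool_pos'],o['ee_rot'],o['wrist_force'])
```

```text
[ 0.49504975 -0.24740502  0.01453115] [-1.57103035e+00 -1.12121529e-03 -3.53680846e-01] [0.65528595 0.49716388 0.37094343]
```

View pics/s6.png

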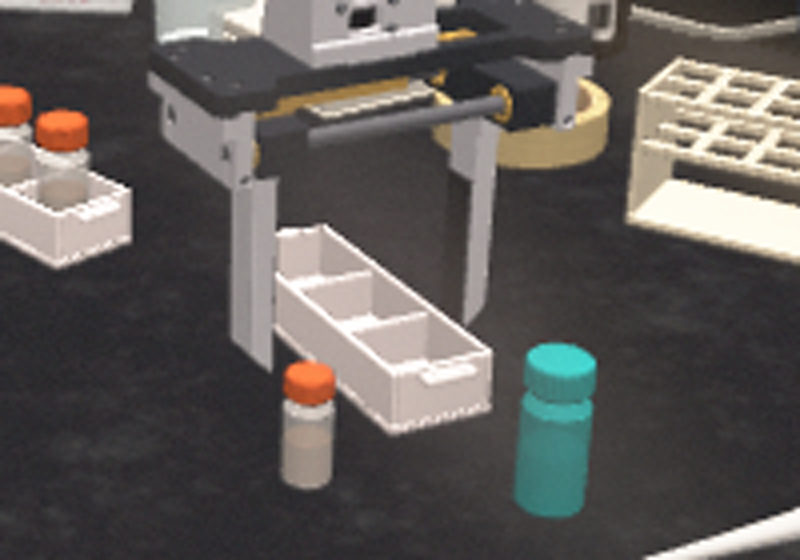

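The jaws straddle the tray's middle. I'll lower 2.5 mm and close.

Request:
{"fn": "step_arm", "kwargs": {"commands": [{"xyz":[0,0,-0.0025],"twist":[0,0,0]},{"xyz":[0,0,-0.0025],"twist":[0,0,0]},{"xyz":[0,0,-0.0025],"twist":[0,0,0]},{"xyz":[0,0,-0.0025],"twist":[0,0,0]},{"xyz":[0,0,-0.0025],"twist":[0,0,0]},{"xyz":[0,0,-0.0025],"twist":[0,0,0]},{"xyz":[0,0,-0.0025],"twist":[0,0,0]},{"xyz":[0,0,-0.0025],"twist":[0,0,0]},{"xyz":[0,0,-0.0025],"twist":[0,0,0]},{"xyz":[0,0,-0.0025],"twist":[0,0,0]},{"xyz":[0,0,-0.0025],"twist":[0,0,0]}], "fingers": 255}}

```text
time: 10.45
tool_pos: [0.4947, -0.2471, 0.0115]
ee_rot: [-1.571, -0.0, -0.354]
wrist_force: [-1.3, -0.4, 0.9]
width: 0.0477
```

Request:
{"fn": "step_arm", "kwargs": {"commands": [{"xyz":[0,0,0.005],"twist":[0,0,0]},{"xyz":[0,0,0.015],"twist":[0,0,0]},{"xyz":[0,0,0.03],"twist":[0,0,0]},{"xyz":[0,0,0.05],"twist":[0,0,0]},{"xyz":[0,0,0.07],"twist":[0,0,0]},{"xyz":[0,0,0.09],"twist":[0,0,0]},{"xyz":[0,0,0.105],"twist":[0,0,0]},{"xyz":[0,0,0.115],"twist":[0,0,0]},{"xyz":[0,0,0.12],"twist":[0,0,0]},{"xyz":[0,0,0.12],"twist":[0,0,0]}]}}

```text
time: 11.28
tool_pos: [0.4953, -0.2475, 0.1331]
ee_rot: [-1.571, -0.003, -0.354]
wrist_force: [0.3, -0.3, -0.6]
width: 0.0478
```

Run:
```python
from bench import robot
import cv2
p,z=robot.snapshot("scene"); cv2.imwrite("pics/s7.png",cv2.resize(p[160:340,300:540,::-1],None,fx=3.3,fy=3.3,interpolation=cv2.INTER_CUBIC)); o=robot.get_obs();print(o['tool_pos'],o['ee_rot'],o['wrist_force'],o['width'])
```

```text
[ 0.49472258 -0.24717988  0.13172759] [-1.57093565e+00 -5.47620224e-04 -3.53626825e-01] [-0.40851068  0.43090439 -1.20801659] 0.04786839062728797
```

View pics/s7.png

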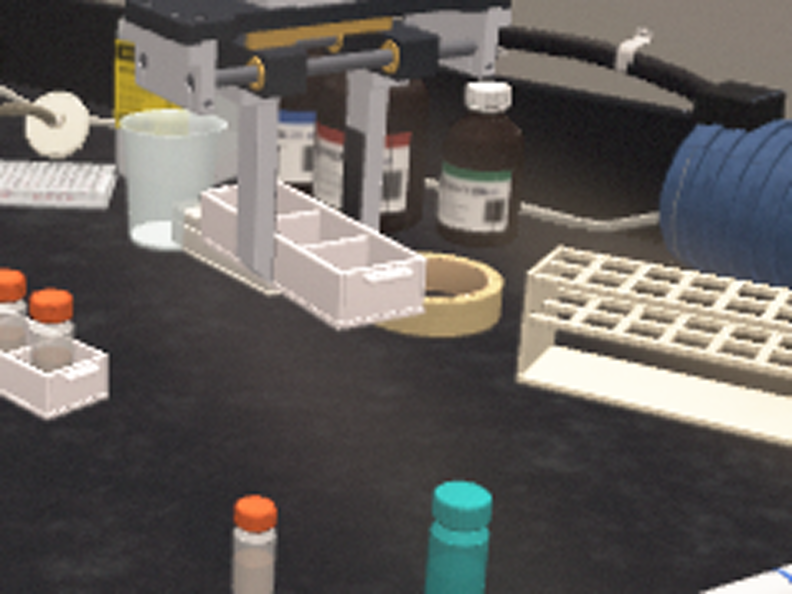

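The tray is held level. I'll carry it over the empty tray in two smooth calls.

Request:
{"fn": "step_arm", "kwargs": {"commands": [{"xyz":[0,0.008,0],"twist":[0,0,1]},{"xyz":[0.001,0.02,0],"twist":[0,0,2]},{"xyz":[0.002,0.036,0],"twist":[0,0,3]},{"xyz":[0.004,0.056,0],"twist":[0,0,5]},{"xyz":[0.006,0.08,0],"twist":[0,0,7]},{"xyz":[0.008,0.105,0],"twist":[0,0,9]},{"xyz":[0.01,0.13,0],"twist":[0,0,11]},{"xyz":[0.012,0.155,0],"twist":[0,0,13]},{"xyz":[0.014,0.18,0],"twist":[0,0,15]},{"xyz":[0.016,0.205,0],"twist":[0,0,17]},{"xyz":[0.018,0.23,0],"twist":[0,0,19]},{"xyz":[0.02,0.255,0],"twist":[0,0,21]}]}}

```text
time: 12.33
tool_pos: [0.5135, 0.0103, 0.1304]
ee_rot: [-1.57, 0.002, 0.016]
wrist_force: [-1.2, -0.2, -1.1]
width: 0.0477
```

Request:
{"fn": "step_arm", "kwargs": {"commands": [{"xyz":[0.002,0.025,0],"twist":[0,0,2]},{"xyz":[0.004,0.05,0],"twist":[0,0,4]},{"xyz":[0.006,0.075,0],"twist":[0,0,6]},{"xyz":[0.008,0.1,0],"twist":[0,0,8]},{"xyz":[0.01,0.125,0],"twist":[0,0,10]},{"xyz":[0.012,0.15,0],"twist":[0,0,12]},{"xyz":[0.013,0.175,0],"twist":[0,0,14]},{"xyz":[0.014,0.2,0],"twist":[0,0,16]},{"xyz":[0.015,0.222,0],"twist":[0,0,18]},{"xyz":[0.016,0.242,0],"twist":[0,0,20]},{"xyz":[0.017,0.258,0],"twist":[0,0,20.5]},{"xyz":[0.017,0.268,0],"twist":[0,0,21]}]}}

```text
time: 13.33
tool_pos: [0.5304, 0.2781, 0.1304]
ee_rot: [-1.57, 0.002, 0.382]
wrist_force: [0.4, 0.1, -0.3]
width: 0.0478
```

Request:
{"fn": "step_arm", "kwargs": {"commands": [{"xyz":[0,0.002,0],"twist":[0,0,0]},{"xyz":[0,0.002,0],"twist":[0,0,0]},{"xyz":[0,0.002,0],"twist":[0,0,0]},{"xyz":[0,0.002,0],"twist":[0,0,0]}]}}

```text
time: 13.67
tool_pos: [0.5318, 0.2768, 0.1315]
ee_rot: [-1.571, 0.0, 0.378]
wrist_force: [0.5, -0.2, -1.4]
width: 0.048
```

Run:
```python
from bench import robot
import cv2
p,z=robot.snapshot("scene"); cv2.imwrite("pics/s8.png",cv2.resize(p[130:290,160:360,::-1],None,fx=3.7,fy=3.7,interpolation=cv2.INTER_CUBIC)); o=robot.get_obs();print(o['tool_pos'],o['ee_rot'],o['wrist_force'],o['width'])
```

```text
[0.53182684 0.27682479 0.131583  ] [-1.57115601e+00  1.76871126e-05  3.77949878e-01] [ 0.8680422   0.06088961 -1.23625394] 0.04776385503392001
```

View pics/s8.png

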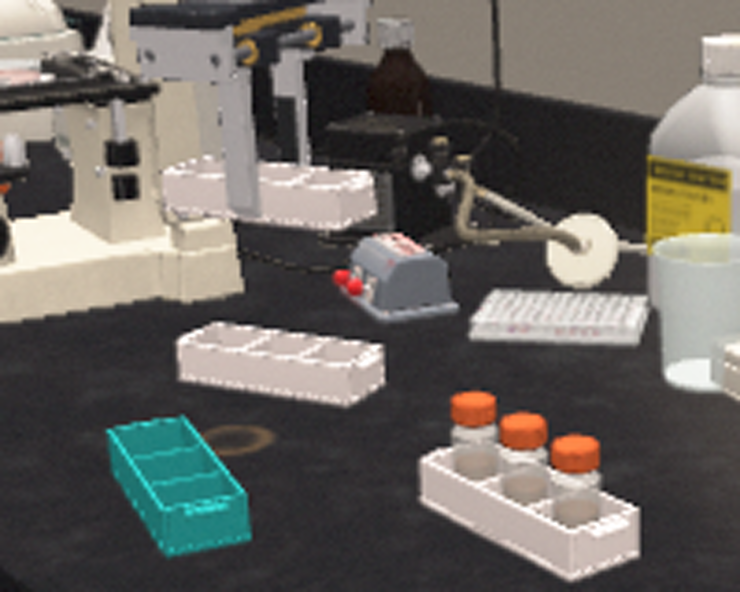

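Request:
{"fn": "step_arm", "kwargs": {"commands": [{"xyz":[0,0.001,-0.01],"twist":[0,0,0]},{"xyz":[0,0.001,-0.025],"twist":[0,0,0]},{"xyz":[0,0.001,-0.04],"twist":[0,0,0]},{"xyz":[0,0.001,-0.055],"twist":[0,0,0]},{"xyz":[0,0.001,-0.067],"twist":[0,0,0]},{"xyz":[0,0.001,-0.077],"twist":[0,0,0]},{"xyz":[0,0.001,-0.083],"twist":[0,0,0]},{"xyz":[0,0.001,-0.086],"twist":[0,0,0]},{"xyz":[0,0.001,-0.088],"twist":[0,0,0]},{"xyz":[0,0.001,-0.088],"twist":[0,0,0]},{"xyz":[0,0.001,-0.088],"twist":[0,0,0]}]}}

```text
time: 14.63
tool_pos: [0.5322, 0.2791, 0.0443]
ee_rot: [-1.571, -0.002, 0.379]
wrist_force: [-0.9, 0.2, -1.6]
width: 0.0482
```

Run:
```python
from bench import robot
import cv2
p,z=robot.snapshot("scene"); cv2.imwrite("pics/s9.png",cv2.resize(p[180:260,180:300,::-1],None,fx=6.5,fy=6.5,interpolation=cv2.INTER_CUBIC)); o=robot.get_obs();print(o['tool_pos'],o['ee_rot'],o['wrist_force'],o['width'])
```

```text
[0.53225083 0.27914602 0.04441496] [-1.57077063 -0.00176222  0.37949494] [-0.14246789 -0.18969558 -1.13039806] 0.047939380709417945
```

View pics/s9.png

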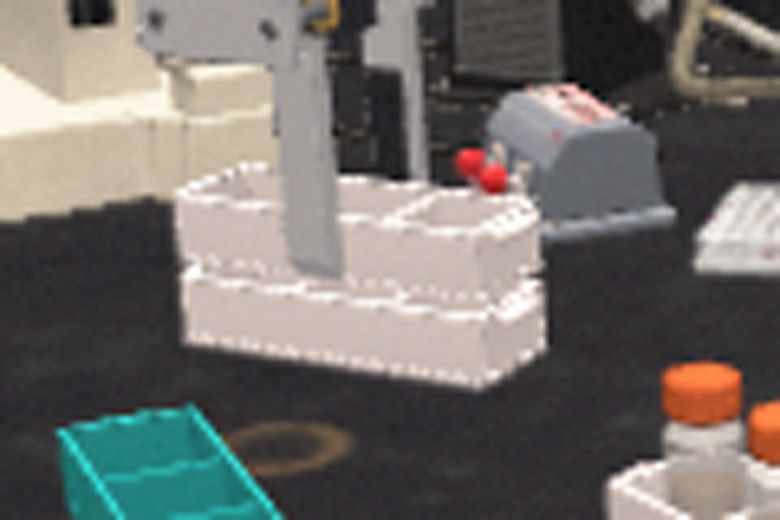

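The upper tray lines up with the lower one within about 2 mm, with a gap of about 5 mm. I'll nudge it slightly and lower it the rest of the way.

Request:
{"fn": "step_arm", "kwargs": {"commands": [{"xyz":[-0.001,-0.001,-0.001],"twist":[0,0,0]},{"xyz":[-0.001,-0.001,-0.002],"twist":[0,0,0]},{"xyz":[-0.001,-0.001,-0.003],"twist":[0,0,0]},{"xyz":[-0.001,-0.001,-0.004],"twist":[0,0,0]},{"xyz":[-0.001,-0.001,-0.0045],"twist":[0,0,0]},{"xyz":[-0.001,-0.001,-0.0045],"twist":[0,0,0]},{"xyz":[-0.001,-0.001,-0.0045],"twist":[0,0,0]}]}}

```text
time: 15.27
tool_pos: [0.5308, 0.2779, 0.0395]
ee_rot: [-1.571, -0.0, 0.379]
wrist_force: [-1.0, -0.9, 3.0]
width: 0.0481
```

Contact shows as an upward force of about 4 N above the carried value. I'll release and lift.

Request:
{"fn": "step_arm", "kwargs": {"commands": [{"xyz":[0,0,0],"twist":[0,0,0]},{"xyz":[0,0,0],"twist":[0,0,0]},{"xyz":[0,0,0],"twist":[0,0,0]},{"xyz":[0,0,0],"twist":[0,0,0]},{"xyz":[0,0,0],"twist":[0,0,0]},{"xyz":[0,0,0],"twist":[0,0,0]},{"xyz":[0,0,0],"twist":[0,0,0]},{"xyz":[0,0,0],"twist":[0,0,0]}], "fingers": 0}}

```text
time: 15.93
tool_pos: [0.5307, 0.2779, 0.039]
ee_rot: [-1.571, -0.0, 0.379]
wrist_force: [-1.2, 0.5, -0.3]
width: 0.0935
```

Request:
{"fn": "step_arm", "kwargs": {"commands": [{"xyz":[0,0,0.01],"twist":[0,0,0]},{"xyz":[0,0,0.03],"twist":[0,0,0]},{"xyz":[0,0,0.055],"twist":[0,0,0]},{"xyz":[0,0,0.085],"twist":[0,0,0]},{"xyz":[-0.02,0,0.115],"twist":[0,0,0]},{"xyz":[-0.04,0,0.14],"twist":[0,0,0]},{"xyz":[-0.07,-0.03,0.15],"twist":[0,0,0]},{"xyz":[-0.1,-0.06,0.15],"twist":[0,0,0]},{"xyz":[-0.13,-0.09,0.15],"twist":[0,0,0]},{"xyz":[-0.16,-0.12,0.15],"twist":[0,0,0]},{"xyz":[-0.18,-0.14,0.15],"twist":[0,0,0]},{"xyz":[-0.18,-0.14,0.15],"twist":[0,0,0]}]}}

```text
time: 16.93
tool_pos: [0.3474, 0.1353, 0.1901]
ee_rot: [-1.572, -0.001, 0.377]
wrist_force: [0.9, 0.9, 0.0]
width: 0.0939
```

Run:
```python
from bench import robot
import cv2,pickle,numpy as np
from h import *
p,z=robot.snapshot("scene"); cv2.imwrite("pics/s10.png",cv2.resize(p[180:300,170:350,::-1],None,fx=4.4,fy=4.4,interpolation=cv2.INTER_CUBIC)); o=robot.get_obs();print(o['tool_pos'],o['wrist_force'],o['width'])
p,z=robot.snapshot("top"); cv2.imwrite("pics/t10.png",p[:,:,::-1])
ci=robot.camera_info("top"); X=cloud(ci,z)
W=X[190:260,125:220].reshape(-1,3);c=p[190:260,125:220].reshape(-1,3)
m=(W[:,2]>.048)&(W[:,2]<.062)&(c.min(1)>140); print(m.sum(),cv2.minAreaRect(W[m][:,:2].astype(np.float32)*1000),np.median(W[m][:,2]))
```

```text
[0.34957364 0.13680808 0.19029673] [0.21373183 0.87515051 0.16340374] 0.09417884050533133
354 ((530.2244873046875, 277.1835632324219), (49.010990142822266, 151.83827209472656), 21.328901290893555) 0.05516465307454148
```

View pics/s10.png

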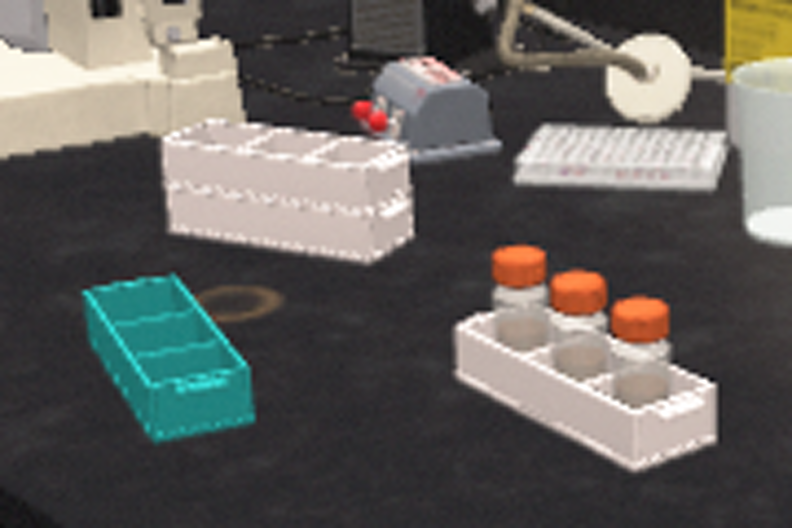

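View pics/t10.png

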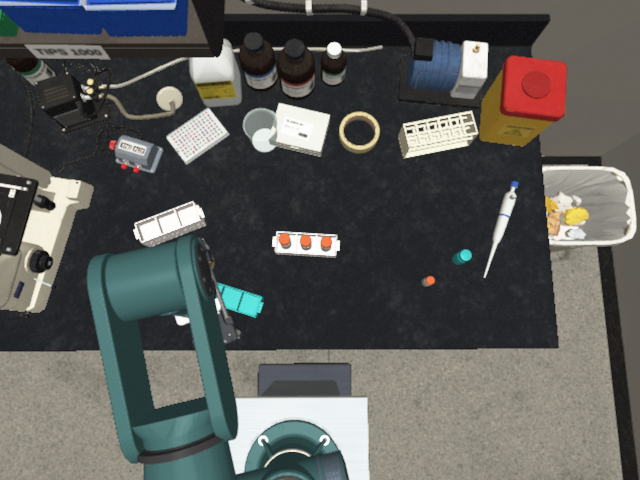

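The trays are stacked flush around top-view pixel (170,224), and the three vials stand in line at (285,241), (306,243) and (326,244). I'm handing the job in.

Run:
```python
from bench import robot
print(robot.close_job())
```

```text
the job is handed in; nothing more can be done
None
```

I moved the single vial into the free pocket of the filling tray, then set the emptied tray on top of the empty one. The job was handed in at about 17 s of the 58 s allowed; no verdict was reported.

- **Stack:** the last top-view measurement puts the upper tray's centre at (0.530, 0.277) m with a yaw of 21.3°. The empty tray was measured at (0.531, 0.277) m and 21.6° before stacking. The upper rim is at about 0.055 m, against 0.056 m expected.
- **Vial:** both cameras show it upright and in line with the other two vials. I checked this by eye and did not measure its position in the pocket.
- **Gripper:** it is open and well clear of everything.

No check failed. The two ways of measuring the trays agreed to within about 2 mm.

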